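Close down the restorer's bench: lamps onto pegs, ear defenders over the rail

ROBOT

A 6-joint arm with a two-finger parallel gripper is mounted at the origin on the work surface. World frame = base frame: x ahead of the robot, y to its left, z up, the work surface at z = 0. Lengths are in m, angles in rad, forces in N, time in s.
With the tool pointing down it reaches from about 0.325 to 0.925 m from the base axis. Payload 3.1 kg.
Tool frame: the origin (TCP) lies between the finger pads; the fingertips stand 25 mm ahead of it and the grasp point (between the pads) lies 6 mm ahead of it (arm.nose_length is the distance from the TCP to the fingertips, in m); z points along the fingers, y is the line along which they close (so a half turn about z gives the same grasp; the last joint's range is limited). The gripper opens to 85 mm and grips with 20 to 120 N. Pads are 22 mm wide; open, the fingers measure 114 mm over their backs; the gripper's body (76 mm by 85 mm) begins 54 mm behind the grasp point. The pads swing forward as they close: fully open they stand 13 mm farther back than shut.
Start: joints at [-0.112, 0.217, 1.613, -0, 1.311, -0.112], TCP at [0.625, 0, 0.256] pointing down, gripper open.
Joint ranges: [-2.75, 2.75], [-0.78, 2.1], [0.31, 2.55], [-1.13, 4.27], [0.13, 2.63], [-2.58, 2.58]. Speed limits (rad/s): [2.79, 2.79, 3.14, 3.14, 3.14, 3.14].

INTERFACE

Orientations are given as a unit quaternion [x, y, z, w].
In Python, from cell import read_state, optics, job, arm gives the robot as it stands.
- The arm moves only by the tool play_rows, never from a script. Its argument "motion" is one flat list of numbers, 7 for each row, row after row: the shift along the world's x, y, z in cm, then the turn, a rotation vector about the world's x, y, z in rad, then the opening, from 0 (shut) to 1 (fully open). A call has 1 to 8 rows; each row is the pose to reach, as a shift and turn from the pose commanded when the call began; what a row does not reach only later rows make up. A row lasts 1/10 s, in which the tool goes at most 50 mm and 8.59 degrees, less where a joint would pass 70% of its speed; a pose out of reach is approached as far as the arm can. A call with a gripper value outside its range is refused whole. The fingers move at their own pace and stop on an object; the grip force is fixed at half the most. Time passes only in rows, so rows that repeat a pose let the fingers close. It gives the time, the measured TCP pose, the force, the opening and the grip force at its end, in the units of the state.
- read_state(): the state, without advancing time (a new reading comes with each control period).
- optics.camera(name): name is "scene" or "side" or "wrist"; returns a dict with "color" (384x512x3 uint8, red, green, blue), "z_map" (384x512 float32, m along the optical axis (not along the pixel's ray), 0 where there is no reading), "fx", "fy", "cx", "cy" (pixels), "R" (3x3) and "t" (3): a world point X has camera coordinates R X + t. Camera axes: x right, y down, z forward; pixel columns grow to the right and rows downward; lengths in m; the calibration is good to about 2 mm. A picture is of the moment at which its call begins.
- job.close_job(): hands the job in; it is judged then, once.
The state is a dict: "time": time; "q": joint angles; "joint_vel": joint speeds; "joint_efforts": joint torques, N m; "ee_pos": TCP position; "ee_rot": TCP orientation; "force": force on the tool from outside, world axes, zero at the start; "wrist_torque": the same for the moment, N m; "grip_width": finger opening in m; "gripper_force": force on a finger pad.
Only numpy, scipy, OpenCV 4.12 (cv2) and the standard library are available. Lean on these libraries where they do the work, as an engineer would, in place of code of your own. Each camera call takes 0.05 s, during which the arm holds its last target. There are 200 camera calls.

TASK

Close down the bench: first push the red toggle lever of the charging bar all the way over to off, away from the robot, and only then pull every work lamp up out of its socket, past its spring catch, and hang it by its eye on a brass peg of the rack, one lamp to a peg. Drape each pair of ear defenders over the steel rail, one cup on either side, and leave everything hanging still. Leave the varnish jar, screwdriver and sharpening stone where they are.

Things in the scene. Friction and masses are not known exactly. Their poses are not given: they have to be found in the camera images.
- dock: black charging bar fixed to the bench, 80 (x) x 360 (y) x 42 mm tall, with three sockets in a row along its y and a red toggle lever at its +y end. Origin: centre of its underside; -x is the side facing the robot.
- socket0 (a point): centre of the mouth of socket 0, in the bar's top face, at y = -115 mm of the bar, 42 mm above the bench. A lamp's foot sits 34 mm deep in it, lamp axes parallel to the bar's, lamp body on the bar's top. Two sprung rollers hold the foot's heel: a straight upward pull of roughly 5 to 20 N over the first 20 mm frees it; it is out after 34 mm.
- socket1 (a point): centre of the mouth of socket 1, in the bar's top face, at y = -30 mm of the bar, 42 mm above the bench. A lamp's foot sits 34 mm deep in it, lamp axes parallel to the bar's, lamp body on the bar's top. Two sprung rollers hold the foot's heel: a straight upward pull of roughly 5 to 20 N over the first 20 mm frees it; it is out after 34 mm.
- socket2 (a point): centre of the mouth of socket 2, in the bar's top face, at y = 55 mm of the bar, 42 mm above the bench. A lamp's foot sits 34 mm deep in it, lamp axes parallel to the bar's, lamp body on the bar's top. Two sprung rollers hold the foot's heel: a straight upward pull of roughly 5 to 20 N over the first 20 mm frees it; it is out after 34 mm.
- switch (a joint): angle of the red toggle lever of the charging bar, rad: near 0 = on, leaning to the bar's -x side; 1.0 = off, leaning to +x. Hinged about the bar's y axis, 64 mm above the bench, at x = 0, y = 140 mm of the bar; it stays where it is left and takes about 1 N at the tip.
- switch_tip (a point): centre of the red ball (26 mm across) at the end of the toggle lever, 70 mm from its hinge
- rack: wooden peg rack fixed to the bench: a beam 20 x 370 (along y) x 28 mm, its top 178 mm above the bench, on two posts at y = +-175; three brass pegs stick out of its -x side, toward the robot. Origin: on the bench under the middle of the beam.
- peg0 (a point): point on the axis of brass peg 0, 35 mm in front of the beam's centre, 170 mm above the bench. The peg is 8 mm thick, level, along the rack's x; straight from the beam's face (25 mm behind this point, +x) to 21 mm in front of it (-x), then its tip rises 8 mm over 10 mm (it ends 35 mm in front; tip's top 12 mm above the axis). Pegs are 100 mm apart. Axes as the rack's.
- peg1 (a point): point on the axis of brass peg 1, 35 mm in front of the beam's centre, 170 mm above the bench. The peg is 8 mm thick, level, along the rack's x; straight from the beam's face (25 mm behind this point, +x) to 21 mm in front of it (-x), then its tip rises 8 mm over 10 mm (it ends 35 mm in front; tip's top 12 mm above the axis). Pegs are 100 mm apart. Axes as the rack's.
- peg2 (a point): point on the axis of brass peg 2, 35 mm in front of the beam's centre, 170 mm above the bench. The peg is 8 mm thick, level, along the rack's x; straight from the beam's face (25 mm behind this point, +x) to 21 mm in front of it (-x), then its tip rises 8 mm over 10 mm (it ends 35 mm in front; tip's top 12 mm above the axis). Pegs are 100 mm apart. Axes as the rack's.
- rail: steel rail fixed to the bench: a level round bar 16 mm thick, 310 mm long along its y axis, on two posts at y = +-145. The bar's axis is 132 mm above the bench, its upper side 140. Origin: on the bench under its middle.
- lamp_a: orange slim work lamp, 148 mm tall, 0.22 kg +-30%, upright in a socket (or absent). Origin: underside of its foot, centre; z up the lamp, x through its thickness, y along its width. Up from the origin: foot 0-34 (24 wide, 14 thick at its round heel, 8 at the neck), body 34-90 (46 wide, 24 thick), open eye 90-122, solid grip bar 122-148 (46 wide in y, 16 thick in x), to pinch from above.
- lamp_b: yellow slim work lamp, 148 mm tall, 0.22 kg +-30%, upright in a socket (or absent). Origin: underside of its foot, centre; z up the lamp, x through its thickness, y along its width. Up from the origin: foot 0-34 (24 wide, 14 thick at its round heel, 8 at the neck), body 34-90 (46 wide, 24 thick), open eye 90-122, solid grip bar 122-148 (46 wide in y, 16 thick in x), to pinch from above.
- lamp_c: blue slim work lamp, 148 mm tall, 0.22 kg +-30%, upright in a socket (or absent). Origin: underside of its foot, centre; z up the lamp, x through its thickness, y along its width. Up from the origin: foot 0-34 (24 wide, 14 thick at its round heel, 8 at the neck), body 34-90 (46 wide, 24 thick), open eye 90-122, solid grip bar 122-148 (46 wide in y, 16 thick in x), to pinch from above.
- lamp_a_eye (a point): centre of the eye of lamp_a, 106 mm up from its origin: a window right through along x, 30 wide (y), 32 tall, in a frame 14 thick. The lamp hangs with the window's upper edge (the grip bar's underside, 122 up) on a peg.
- lamp_b_eye (a point): centre of the eye of lamp_b, 106 mm up from its origin: a window right through along x, 30 wide (y), 32 tall, in a frame 14 thick. The lamp hangs with the window's upper edge (the grip bar's underside, 122 up) on a peg.
- lamp_c_eye (a point): centre of the eye of lamp_c, 106 mm up from its origin: a window right through along x, 30 wide (y), 32 tall, in a frame 14 thick. The lamp hangs with the window's upper edge (the grip bar's underside, 122 up) on a peg.
- muffs_a: red rigid ear defenders, an arch 176 mm wide, 138 tall, 64 deep, 0.25 kg +-30%, standing on its two cups on the bench (may get knocked aside). Origin: centre of the underside between the cups; x from cup to cup, z up. Cups 36 x 64 x 62 tall at x = +-70. Crown pad at the top: 64 long (x), 24 wide (y), 112 to 138 up; pinch it from above across its width.
- muffs_b: green rigid ear defenders, an arch 176 mm wide, 138 tall, 64 deep, 0.25 kg +-30%, standing on its two cups on the bench (may get knocked aside). Origin: centre of the underside between the cups; x from cup to cup, z up. Cups 36 x 64 x 62 tall at x = +-70. Crown pad at the top: 64 long (x), 24 wide (y), 112 to 138 up; pinch it from above across its width.
- muffs_a_crown (a point): apex of the saddle under the crown of muffs_a: an inverted V of rubber, 48 long in y, flanks at 45 degrees, 37 wide over all and reaching down to 92 up; the apex is 110 mm up from the origin. It sits astride the rail, which runs along the arch's y; seated, the apex is 11 mm above the rail's axis.
- muffs_b_crown (a point): apex of the saddle under the crown of muffs_b: an inverted V of rubber, 48 long in y, flanks at 45 degrees, 37 wide over all and reaching down to 92 up; the apex is 110 mm up from the origin. It sits astride the rail, which runs along the arch's y; seated, the apex is 11 mm above the rail's axis.
- varnish: amber varnish jar, 60 mm across, 130 tall, standing on the bench; leave it. Origin: centre of its underside.
- driver: screwdriver with an orange handle, 200 mm long, lying on the bench; leave it. Origin: middle of its length, at its underside; x from handle to tip.
- stone: reddish sharpening stone 110 x 50 x 30 mm, lying on the bench; leave it. Origin: centre of its underside.
Mind the look-alikes: they are no part of the job. Of the things that look like the muffs_a, take the one that is farthest to the robot's left at the start.

How it is judged:
By the outcome, as a careful person would: the job done as asked, in the order asked, and still so for the second after the job is handed in, with the robot touching nothing.
Of lamp_a, lamp_b, lamp_c only 2 to 3 are there at a start; the rules pass over those that are not, and their reading is None.
At some moment in a run one of muffs_a, muffs_b may be knocked a few centimetres aside while the robot is not near it.
It also fails if it takes over 210 s, if anything falls off the work surface, if the arm or the gripper's body presses on something with over 40 N, if the wrist force passes 120 N, or if a joint passes its speed limit or range.

## Working session

There is one attempt and no reset: what is moved stays moved. The work goes in short steps, Python scripts to look and compute and a tool call to move; the robot and the scene stay as the last step left them, time stands still between calls to the robot, and variables do not carry over. Pictures are saved under pics/ and viewed, at most 14 in all, crops included, and the job is handed in when it is done.

Besides the shell and the picture viewer there is one more tool, called after ">>>" by a JSON object that holds its "name" and its "arguments". play_rows: Moves the arm, as the interface text tells. Its arguments: {"type":"object","properties":{"motion":{"type":"array","items":{"type":"number"}}},"required":["motion"]}

```bash
ls; mkdir -p pics
cat > h.py <<'E'
import numpy as np, cv2
from cell import read_state, optics, job, arm
def grab(name):
    c=optics.camera(name); return c
def cloud(c):
    z=c["z_map"]; v,u=np.indices(z.shape)
    P=np.stack([(u-c["cx"])/c["fx"]*z,(v-c["cy"])/c["fy"]*z,z],-1)
    W=(P-np.array(c["t"]))@np.array(c["R"])
    W[z<=0]=np.nan
    return W
def save(c,fn): cv2.imwrite(fn,c["color"][:,:,::-1])
E
python3 - <<'E'
from h import *
for n in ("scene","side"):
    c=grab(n); save(c,f"pics/{n}0.png"); np.savez(f"{n}0.npz",**c)
    print(n, -np.array(c["R"]).T@np.array(c["t"]), c["fx"])
print(read_state())
E
```

```text
pics
scene [ 1.07690533 -0.82196736  1.41835992] 481.4475548504024
side [0.41929919 1.04468271 1.31285773] 449.8167916061426
{'time': 0.1, 'q': array([-1.12202057e-01,  2.17720248e-01,  1.61478666e+00, -2.03248913e-05,
        1.31130016e+00, -1.12211506e-01]), 'joint_vel': array([-0.00015847,  0.00017005, -0.00411421,  0.00124172, -0.00101501,
       -0.00055869]), 'joint_efforts': array([-3.89421966e-04, -3.98076224e+01, -3.04969239e+01, -1.69335931e-04,
        4.17826959e-03,  6.71974954e-05]), 'ee_pos': array([6.24314520e-01, 9.26045110e-05, 2.55066241e-01]), 'ee_rot': array([ 7.07101155e-01,  7.07111540e-01, -6.98004471e-04, -8.59533485e-04]), 'force': array([-0.5275859 , -0.20230682, -1.00045086]), 'wrist_torque': array([ 0.01918653, -0.00429954,  0.00478854]), 'gripper_force': 0.0, 'grip_width': 0.08558222738311898}
```

View pics/scene0.png

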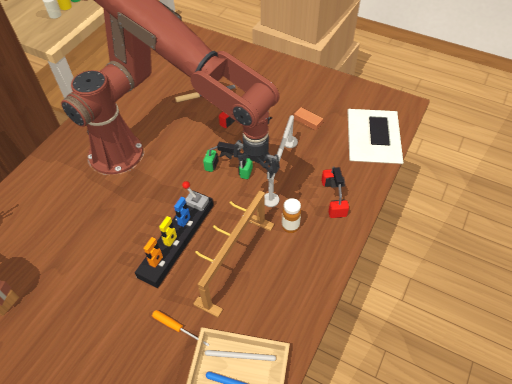

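View pics/side0.png

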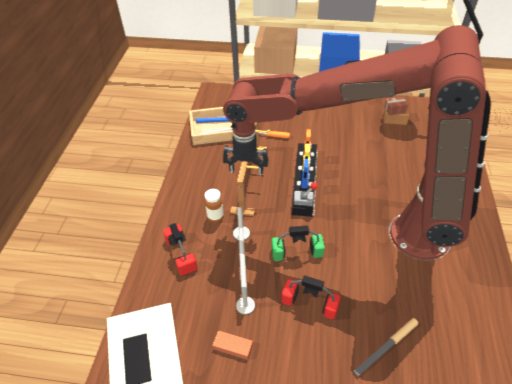

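The scene view shows the dock with three lamps (orange at 153,250, yellow at 168,232, blue at 183,212), the red lever at (187,186), the rack at (235,245) and the rail from (272,198) to (290,140). In the side view there are two red muffs, at (310,297) and (180,250), and green ones at (298,243). I'll measure these next.

```bash
cat >> h.py <<'E'
def masks(c):
    h=cv2.cvtColor(np.ascontiguousarray(c["color"]),cv2.COLOR_RGB2HSV).astype(int); H,S,V=h[...,0],h[...,1],h[...,2]
    s=(S>190)&(V>90)
    return dict(red=((H<4)|(H>175))&(S>200)&(V>110),orange=s&(H>10)&(H<20)&(V>180),yellow=s&(H>=22)&(H<34)&(V>150),blue=s&(H>100)&(H<125),green=s&(H>55)&(H<85),black=(V<50))
def blobs(c,mn=15):
    W=cloud(c)
    for k,m in masks(c).items():
        n,l,st,ce=cv2.connectedComponentsWithStats(m.astype(np.uint8))
        for i in range(1,n):
            if st[i,4]<mn: continue
            p=W[(l==i)]; p=p[np.isfinite(p[:,0])]
            if len(p)<5: continue
            if not(0.2<p[:,0].mean()<1.3 and p[:,2].mean()>0): continue
            print(k,ce[i].round(),st[i,4],"mean",p.mean(0).round(3),"lo",np.percentile(p,3,0).round(3),"hi",np.percentile(p,97,0).round(3))
E
python3 - <<'E'
from h import *
for n in ("scene","side"):
    c=dict(np.load(n+"0.npz")); print(n); blobs(c)
s=dict(np.load("side0.npz")); cr=s["color"][210:340,140:360,::-1]
cv2.imwrite("pics/muffcrop.png",cv2.resize(cr,None,fx=3.5,fy=3.5,interpolation=cv2.INTER_CUBIC))
E
```

```text
scene
red [223. 119.] 98 mean [0.306 0.313 0.041] lo [0.286 0.303 0.004] hi [0.322 0.329 0.064]
red [326. 175.] 99 mean [0.784 0.231 0.05 ] lo [0.769 0.216 0.013] hi [0.805 0.249 0.064]
red [186. 185.] 34 mean [ 0.399 -0.083  0.132] lo [ 0.39  -0.091  0.123] hi [ 0.407 -0.071  0.14 ]
red [338. 209.] 285 mean [0.877 0.12  0.044] lo [0.848 0.102 0.009] hi [0.905 0.146 0.064]
orange [292. 215.] 37 mean [ 0.759 -0.011  0.101] lo [ 0.737 -0.019  0.095] hi [0.776 0.006 0.108]
orange [153. 253.] 236 mean [ 0.436 -0.336  0.1  ] lo [ 0.347 -0.357 -0.   ] hi [ 0.447 -0.297  0.157]
orange [167. 320.] 182 mean [ 0.568 -0.477  0.019] lo [ 0.517 -0.488 -0.001] hi [ 0.615 -0.465  0.028]
yellow [167. 231.] 277 mean [ 0.434 -0.251  0.105] lo [ 0.42  -0.271  0.043] hi [ 0.445 -0.226  0.158]
blue [182. 214.] 176 mean [ 0.437 -0.17   0.098] lo [ 0.424 -0.187  0.05 ] hi [ 0.444 -0.147  0.153]
blue [224. 378.] 44 mean [ 0.807 -0.543  0.028] lo [ 0.761 -0.553  0.024] hi [ 0.853 -0.534  0.032]
black [210.  57.] 23 mean [0.483 0.023 0.613] lo [ 0.478 -0.009  0.601] hi [0.487 0.05  0.621]
black [229. 121.] 40
[... 1294 characters left out ...]
o [0.589 0.009 0.31 ] hi [0.636 0.04  0.399]
black [264. 162.] 25 mean [0.563 0.013 0.31 ] lo [0.556 0.007 0.293] hi [0.577 0.016 0.329]
black [302. 210.] 172 mean [ 0.429 -0.037  0.028] lo [ 0.397 -0.047  0.003] hi [ 0.463 -0.031  0.046]
black [298. 235.] 106 mean [0.433 0.146 0.12 ] lo [0.408 0.138 0.101] hi [0.457 0.154 0.138]
black [176. 239.] 47 mean [0.827 0.215 0.123] lo [0.81  0.2   0.103] hi [0.849 0.225 0.137]
black [311. 247.] 16 mean [0.385 0.134 0.04 ] lo [0.381 0.122 0.021] hi [0.388 0.146 0.057]
black [311. 288.] 147 mean [0.378 0.34  0.118] lo [0.352 0.33  0.099] hi [0.404 0.351 0.137]
black [296. 294.] 19 mean [0.423 0.327 0.05 ] lo [0.42  0.31  0.039] hi [0.427 0.341 0.057]
```

View pics/muffcrop.png

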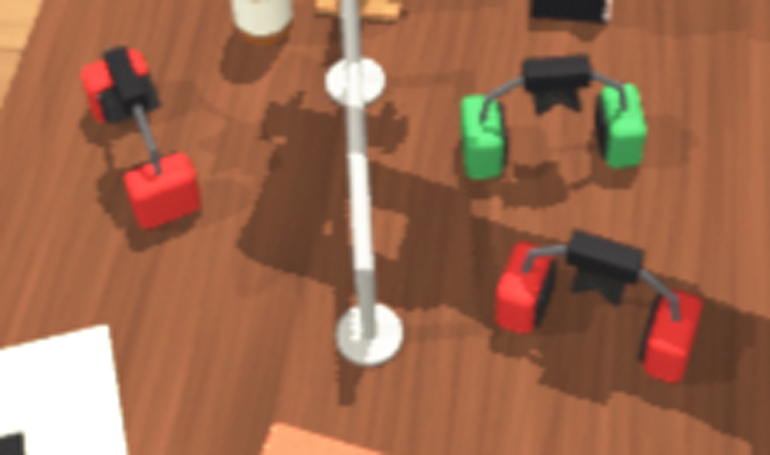

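The crop confirms which muffs to take. Two red pairs fit: (310,297) at world (0.38, 0.34) and (180,250) at (0.83, 0.18). The first has the larger y, so it is farthest left and is muffs_a. Next I'll fit the fixtures and grasp poses from height slices.

```bash
cat >> h.py <<'E'
def slab(W,x,y,z):
    m=np.isfinite(W[...,0])
    for i,(a,b) in enumerate((x,y,z)): m&=(W[...,i]>a)&(W[...,i]<b)
    return W[m]
def rect(p,name=""):
    if len(p)<8: print(name,"few",len(p)); return
    q=p[:,:2]; c,wh,a=cv2.minAreaRect((q*1000).astype(np.float32))
    if wh[0]<wh[1]: wh=wh[::-1]; a+=90
    a=(a+90)%180-90
    print(name,len(p),"c",np.round(c,1),"wh",np.round(wh,1),"ang",round(a,1),"medz",round(np.median(p[:,2])*1000,1))
E
python3 - <<'E'
from h import *
for n in ("scene","side"):
    c=dict(np.load(n+"0.npz")); W=cloud(c); print(n)
    rect(slab(W,(.33,.43),(.29,.39),(.128,.145)),"A")
    rect(slab(W,(.38,.48),(.08,.18),(.128,.145)),"B")
    for k,y in (("a",-.336),("b",-.251),("c",-.166)): rect(slab(W,(.39,.46),(y-.035,y+.035),(.149,.162)),k)
    rect(slab(W,(.34,.52),(-.45,0.02),(.038,.047)),"dock")
    rect(slab(W,(.50,.72),(-.45,0.1),(.173,.183)),"beam")
    rect(slab(W,(.45,.62),(-.45,0.05),(.166,.182)),"pegs+")
    p=slab(W,(.52,.80),(-.1,0.5),(.132,.146)); rect(p,"rail")
    rect(slab(W,(.52,.80),(-.1,0.5),(.004,.02)),"railbase")
    rect(slab(W,(.37,.43),(-.11,-.05),(.10,.15)),"ball")
p=slab(cloud(np.load("side0.npz")),(.37,.43),(-.11,-.05),(.08,.15)); print(p.mean(0),p.max(0))
E
```

```text
scene
A few 0
B 99 c [432.5 127.4] wh [58.8 33.6] ang 19.3 medz 135.1
a 73 c [ 433.8 -334.2] wh [48.2 18.2] ang 87.9 medz 154.4
b 70 c [ 434.3 -248.4] wh [46.4 18.5] ang -87.0 medz 154.3
c 60 c [ 432.1 -163. ] wh [45.7 18.6] ang -87.4 medz 153.6
dock 1037 c [ 432.4 -219.1] wh [361.6  84.1] ang -89.1 medz 41.5
beam 719 c [ 622.8 -202.1] wh [371.5  82. ] ang 89.5 medz 176.4
pegs+ 93 c [ 600.6 -202.6] wh [209.1  37.6] ang 89.3 medz 172.8
rail 199 c [675.  175.6] wh [413.3 123.2] ang -78.0 medz 136.9
railbase 825 c [659.9 200.3] wh [597.7 280. ] ang -89.8 medz 7.0
ball 58 c [402.1 -78.1] wh [31.  26.3] ang 34.7 medz 129.7
side
A 178 c [371.7 328.6] wh [71.  26.2] ang -13.4 medz 138.2
B 141 c [431.6 134.4] wh [63.8 29.9] ang 16.1 medz 138.0
a 34 c [ 433.1 -333. ] wh [51.4 12.1] ang -85.9 medz 156.5
b 37 c [ 430.8 -243.1] wh [49.4 14.8] ang 89.0 medz 155.5
c 41 c [ 430.8 -160.4] wh [49.  14.7] ang -86.1 medz 155.8
dock 623 c [ 430.6 -214.5] wh [368.9  79.9] ang -89.0 medz 42.9
beam 159 c [ 621.8 -172.2] wh [326.  71.] ang 85.8 medz 177.6
pegs+ 46 c [ 601.6 -197.4] wh [210.6  34.7] ang 88.4 medz 173.6
rail 449 c [673.2 179.7] wh [417.5 135.6] ang -79.9 medz 138.7
railbase 1882 c [660.3 200.2] wh [599.5 279.2] ang 89.9 medz 5.8
ball 53 c [398.2 -71.8] wh [29.7 18.8] ang -15.7 medz 130.7
[ 0.4014107  -0.07084405  0.11970694] [ 0.42409287 -0.06170357  0.14304393]
```

Run:
```python
from h import *
for n in ("scene","side"):
    c=dict(np.load(n+"0.npz")); W=cloud(c); print(n)
    rect(slab(W,(.635,.68),(-.45,0.0),(.172,.184)),"beam")
    for i,y in enumerate((-.302,-.202,-.102)):
        p=slab(W,(.575,.63),(y-.03,y+.03),(.16,.19)); rect(p,"peg%d"%i)
        if len(p): print(p[:,1].mean().round(4), p[:,0].min().round(4))
    hsv=cv2.cvtColor(c["color"],cv2.COLOR_RGB2HSV)
    m=(hsv[...,1]<60)&np.isfinite(W[...,0])&(W[...,2]>.11)&(W[...,2]<.15)&(W[...,0]>.55)&(W[...,0]<.78)&(W[...,1]>.03)&(W[...,1]<.42)
    p=W[m]; rect(p,"rail"); t=p[p[:,2]>.134]; rect(t,"railtop")
    if len(t): print(cv2.fitLine(t[:,:2].astype(np.float32),cv2.DIST_HUBER,0,.01,.01).ravel().round(4), t[:,:2].min(0),t[:,:2].max(0))
    m=(hsv[...,1]<40)&np.isfinite(W[...,0])&(W[...,2]>.001)&(W[...,2]<.02)&(W[...,0]>.6)&(W[...,0]<.75)&(W[...,1]>-.02)&(W[...,1]<.40)
    p=W[m]; 
    for s in (p[p[:,1]<.19],p[p[:,1]>.19]): rect(s,"flange")
```

```text
scene
beam 708 c [ 649.7 -202.4] wh [371.5  29. ] ang 89.8 medz 176.4
peg0 42 c [ 607.7 -302.6] wh [44.2  9.3] ang -0.6 medz 172.8
-0.3026 0.5856
peg1 41 c [ 605.5 -201.7] wh [47.4  8.6] ang 2.9 medz 172.8
-0.2023 0.5818
peg2 37 c [ 606.2 -102.6] wh [43.6  9.4] ang 4.3 medz 172.2
-0.1027 0.5843
rail 233 c [630.8 178.7] wh [384.3  93.5] ang -62.3 medz 136.0
railtop 146 c [611.2 214.2] wh [307.5  15.2] ang -78.6 medz 138.2
[ 0.2127 -0.9771  0.6047  0.2505] [0.57758905 0.0636782 ] [0.64881676 0.36576095]
flange 129 c [644.6  73.4] wh [55.9 46.7] ang -62.8 medz 7.8
flange 18 c [605.  355.8] wh [39.3  9.2] ang -87.5 medz 9.0
side
beam 129 c [ 648.7 -174. ] wh [326.3  24.7] ang 89.6 medz 178.1
peg0 24 c [ 606.  -293.7] wh [45.5 21.4] ang -12.0 medz 173.8
-0.2965 0.5815
peg1 15 c [ 599.6 -196.6] wh [30.8  9.2] ang -0.6 medz 173.8
-0.1972 0.5842
peg2 20 c [614.3 -97.4] wh [29.6 11.3] ang 0.7 medz 173.2
-0.0969 0.5994
rail 432 c [631.8 180.9] wh [393.4  97.8] ang -61.6 medz 138.6
railtop 357 c [622.9 192.3] wh [369.8  76.1] ang -65.8 medz 139.5
[ 0.2037 -0.979   0.5948  0.29  ] [0.57091728 0.03931672] [0.73351685 0.37551746]
flange 110 c [642.9  80.4] wh [64.7 64.2] ang -42.0 medz 10.1
flange 25 c [609.2 296.8] wh [163.6   8.4] ang -84.2 medz 9.3
```

Fits so far:
- **Dock:** (0.4315, -0.217), yaw 0.9°.
- **Rack:** peg axes at y ≈ -0.30, -0.20 and -0.10, tips at x ≈ 0.583.
- **Rail:** (0.611, 0.216), yaw 12°.

I'll push the lever first.

>>> {"name": "play_rows", "arguments": {"motion": [-5, -1.5, 0, 0, 0, 0, 0, -10, -3, 0, 0, 0, 0, 0, -15, -4.5, 0, 0, 0, 0, 0, -20, -6, 0, 0, 0, 0, 0, -25, -7.5, 0, 0, 0, 0, 0, -27.5, -7.6, 0, 0, 0, 0, 0, -27.5, -7.6, -5, 0, 0, 0, 0, -27.5, -7.6, -10, 0, 0, 0, 0]}}

```text
time: 0.9
ee_pos: [0.3515, -0.0772, 0.1582]
ee_rot: [0.708, 0.707, 0.002, 0.005]
force: [0.8, 0.1, -1.3]
grip_width: -0.0001
gripper_force: 0.0
```

>>> {"name": "play_rows", "arguments": {"motion": [0, 0, -1.5, 0, 0, 0, 0, 1.5, 0, -1.5, 0, 0, 0, 0, 3, 0, -1.5, 0, 0, 0, 0, 4.5, 0, -1.5, 0, 0, 0, 0, 6, 0, -1.5, 0, 0, 0, 0, 7.5, 0, -1.5, 0, 0, 0, 0, 8.5, 0, -1.5, 0, 0, 0, 0, 8.5, 0, -1.5, 0, 0, 0, 0]}}

```text
time: 1.7
ee_pos: [0.4348, -0.0757, 0.1406]
ee_rot: [0.707, 0.707, -0.001, -0.001]
force: [0.4, -0.2, -0.3]
grip_width: -0.0001
gripper_force: 0.0
```

Run:
```python
from h import *
c=grab("scene"); W=cloud(c); m=masks(c)["red"]; 
p=W[m]; p=p[(p[:,0]<.52)&(p[:,0]>.35)&(p[:,1]<0)&(p[:,1]>-.14)]
print(len(p), p.mean(0) if len(p) else 0)
c=grab("side"); W=cloud(c); m=masks(c)["red"]; m=m|((c["color"][...,0]>100)&(c["color"][...,1]<50)&(c["color"][...,2]<60))
p=W[m]; p=p[(p[:,0]<.52)&(p[:,0]>.35)&(p[:,1]<0)&(p[:,1]>-.14)]
print(len(p), p.mean(0) if len(p) else 0); print(read_state()["ee_pos"])
```

```text
44 [ 0.46506382 -0.08056105  0.13078712]
1 [ 0.46535522 -0.0653918   0.12032952]
[ 0.43483493 -0.07589691  0.14105428]
```

>>> {"name": "play_rows", "arguments": {"motion": [0.4, 0, 0, 0, 0, 0, 0, 0.8, 0, 0, 0, 0, 0, 0, 0.8, 0, 0, 0, 0, 0, 0]}}

```text
time: 2.1
ee_pos: [0.4365, -0.0758, 0.1407]
ee_rot: [0.706, 0.708, -0.006, -0.007]
force: [-18.5, -1.8, 14.6]
grip_width: -0.0003
gripper_force: 10.1
```

The lever is at its stop: 18 N against it, with the ball at x ≈ 0.464. I'll back off and go above the blue lamp.

>>> {"name": "play_rows", "arguments": {"motion": [-3, 0, 0, 0, 0, 0, 0, -3, 0, 4, 0, 0, 0, 0, -3, 0, 8, 0, 0, 0, 1, -1.2, -3, 11, 0, 0, 0, 1, -1.2, -7, 11, 0, 0, 0, 1, -1.2, -8.6, 11, 0, 0, 0, 1, -1.2, -8.6, 11, 0, 0, 0, 1]}}

```text
time: 2.8
ee_pos: [0.4314, -0.164, 0.2523]
ee_rot: [0.708, 0.706, 0.0, 0.001]
force: [0.8, 0.2, -0.3]
grip_width: 0.0724
gripper_force: 0.0
```

Run:
```python
from h import *
c=grab("scene"); W=cloud(c); m=masks(c)["red"]; 
p=W[m]; p=p[(p[:,0]<.52)&(p[:,0]>.35)&(p[:,1]<0)&(p[:,1]>-.14)]
print(len(p), p.mean(0) if len(p) else 0)
c=grab("wrist"); save(c,"pics/w1.png"); W=cloud(c)
rect(slab(W,(.39,.47),(-.20,-.12),(.149,.162)),"c"); rect(slab(W,(.39,.47),(-.28,-.20),(.149,.162)),"b");rect(slab(W,(.39,.47),(-.37,-.30),(.149,.162)),"a"); print(read_state()["ee_pos"],read_state()["ee_rot"])
```

```text
36 [ 0.46547044 -0.08158822  0.13085629]
c 1544 c [ 430.3 -160.4] wh [45.4 15.9] ang -88.7 medz 153.5
b 1212 c [ 432.  -245.1] wh [46.1 16. ] ang -88.9 medz 153.5
a few 0
[ 0.43074462 -0.16177919  0.25119543] [ 7.07531270e-01  7.06681950e-01  3.21391065e-04 -1.41076144e-04]
```

View pics/w1.png

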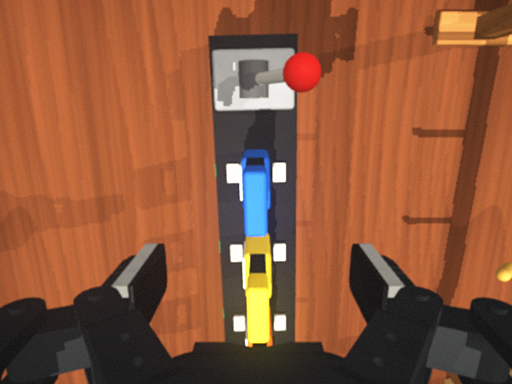

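The wrist view shows the lever leaning to +x, which is off, with its ball at (300,72). The blue lamp is at (257,195) and the yellow at (258,295). I'll descend onto the blue lamp, grip and pull.

>>> {"name": "play_rows", "arguments": {"motion": [0, 0.1, -4.5, 0, 0, 0.02, 1, 0, 0.1, -8, 0, 0, 0.02, 1, 0, 0.1, -9.1, 0, 0, 0.02, 1, 0, 0.1, -9.1, 0, 0, 0.02, 0, 0, 0.1, -9.1, 0, 0, 0.02, 0, 0, 0.1, -9.1, 0, 0, 0.02, 0, 0, 0.1, -9.1, 0, 0, 0.02, 0, 0, 0.1, -9.1, 0, 0, 0.02, 0]}}

```text
time: 3.7
ee_pos: [0.4316, -0.1615, 0.1619]
ee_rot: [0.7, 0.714, -0.0, 0.001]
force: [-2.7, -1.0, 4.3]
grip_width: 0.0145
gripper_force: 59.0
```

>>> {"name": "play_rows", "arguments": {"motion": [0, 0, 0.7, 0, 0, 0, 0, 0, 0, 1.4, 0, 0, 0, 0, 0, 0, 2.1, 0, 0, 0, 0, 0, 0, 2.8, 0, 0, 0, 0, 0, 0, 3.6, 0, 0, 0, 0, 0, 0, 4.8, 0, 0, 0, 0, 0, 0, 6.2, 0, 0, 0, 0, 0, 0, 6.2, 0, 0, 0, 0]}}

```text
time: 4.5
ee_pos: [0.4328, -0.162, 0.2256]
ee_rot: [0.7, 0.714, 0.001, 0.003]
force: [0.3, -0.6, -1.7]
grip_width: 0.0142
gripper_force: 61.3
```

Run:
```python
from h import *
print(read_state()["ee_pos"])
c=grab("scene"); save(c,"pics/s1.png"); blobs(c)
W=cloud(c);rect(slab(W,(.41,.46),(-.20,-.12),(.205,.24)),"blue")
```

```text
[ 0.43283366 -0.16198451  0.22564841]
red [225. 117.] 134 mean [0.309 0.323 0.047] lo [0.292 0.304 0.008] hi [0.327 0.36  0.065]
red [253. 134.] 221 mean [0.451 0.296 0.041] lo [0.427 0.273 0.006] hi [0.467 0.331 0.065]
red [326. 175.] 98 mean [0.784 0.23  0.051] lo [0.769 0.216 0.014] hi [0.806 0.248 0.066]
red [203. 192.] 35 mean [ 0.466 -0.082  0.132] lo [ 0.456 -0.088  0.12 ] hi [ 0.475 -0.074  0.138]
red [338. 209.] 287 mean [0.877 0.119 0.044] lo [0.847 0.101 0.009] hi [0.905 0.147 0.065]
orange [291. 215.] 38 mean [ 0.759 -0.012  0.101] lo [ 0.735 -0.02   0.095] hi [0.776 0.002 0.108]
orange [153. 253.] 234 mean [ 0.436 -0.336  0.099] lo [ 0.354 -0.357  0.008] hi [ 0.447 -0.303  0.154]
orange [167. 320.] 181 mean [ 0.568 -0.477  0.019] lo [ 0.518 -0.488 -0.003] hi [ 0.615 -0.465  0.029]
yellow [167. 231.] 276 mean [ 0.434 -0.251  0.105] lo [ 0.423 -0.271  0.045] hi [ 0.446 -0.226  0.158]
blue [180. 205.] 144 mean [ 0.439 -0.174  0.156] lo [ 0.427 -0.188  0.117] hi [ 0.447 -0.151  0.218]
blue [222. 378.] 62 mean [ 0.801 -0.546  0.028] lo [ 0.76  -0.562  0.023] hi [ 0.853 -0.534
[... 632 characters left out ...]
.813 0.157 0.104] hi [0.861 0.203 0.136]
black [327. 183.] 19 mean [0.797 0.218 0.026] lo [0.79  0.213 0.013] hi [0.805 0.223 0.042]
black [181. 241.] 769 mean [ 0.459 -0.226  0.029] lo [ 0.416 -0.398  0.006] hi [ 0.475 -0.055  0.045]
black [176. 203.] 16 mean [ 0.436 -0.186  0.177] lo [ 0.43  -0.188  0.164] hi [ 0.442 -0.184  0.187]
black [172. 224.] 24 mean [ 0.426 -0.215  0.091] lo [ 0.396 -0.234  0.037] hi [ 0.439 -0.176  0.126]
black [157. 246.] 17 mean [ 0.434 -0.31   0.103] lo [ 0.4   -0.319  0.036] hi [ 0.442 -0.276  0.124]
black [166. 252.] 73 mean [ 0.443 -0.29   0.041] lo [ 0.431 -0.314  0.035] hi [ 0.453 -0.268  0.046]
blue 101 c [ 434.7 -174. ] wh [43.1 27.7] ang -2.3 medz 219.6
```

View pics/s1.png

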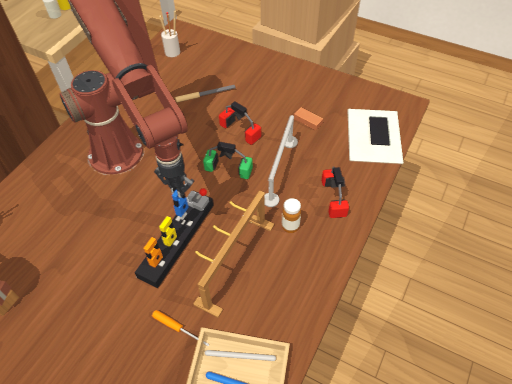

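The scene shows the blue lamp clear of its socket at (180,205), with no slip. I'll carry it in front of peg 2.

>>> {"name": "play_rows", "arguments": {"motion": [4, 0, -0.3, 0, 0, 0, 0, 8, 0, -0.3, 0, 0, -0.02, 0, 10.8, 2.5, -0.3, 0, 0, -0.025, 0, 10.8, 5.1, -0.3, 0, 0, -0.025, 0, 10.8, 6.1, -0.3, 0, 0, -0.025, 0, 10.8, 6.1, -0.3, 0, 0, -0.025, 0, 10.8, 6.1, -0.3, 0, 0, -0.025, 0]}}

```text
time: 5.25
ee_pos: [0.5384, -0.1004, 0.2189]
ee_rot: [0.709, 0.705, -0.001, 0.0]
force: [0.5, 0.4, -1.9]
grip_width: 0.0149
gripper_force: 61.3
```

Run:
```python
from h import *
print(read_state()["ee_pos"],read_state()["ee_rot"])
c=grab("side"); save(c,"pics/s2.png"); W=cloud(c)
h=cv2.cvtColor(np.ascontiguousarray(c["color"]),cv2.COLOR_RGB2HSV).astype(int); 
m=(h[...,0]>100)&(h[...,0]<125)&(h[...,1]>150)&(W[...,2]>.03)&(W[...,1]>-.2)&(W[...,0]<.63)&(W[...,0]>.5)
p=W[m]; print(len(p),p.min(0),p.max(0))
for i,y in enumerate((-.302,-.202,-.102)):
        p=slab(W,(.57,.63),(y-.03,y+.03),(.16,.19)); rect(p,"peg%d"%i); print(np.percentile(p[:,:2],[5,50,95],axis=0).T) if len(p) else 0
c=grab("wrist"); W=cloud(c)
for i,y in enumerate((-.302,-.202,-.102)):
        p=slab(W,(.57,.63),(y-.03,y+.03),(.16,.19)); rect(p,"peg%d"%i); print(np.percentile(p[:,:2],[5,50,95],axis=0).T) if len(p) else 0
```

```text
[ 0.53839681 -0.10042536  0.21893141] [ 7.08737851e-01  7.05471714e-01 -5.64636019e-04  2.23702240e-05]
114 [ 0.53067599 -0.11933009  0.10185392] [ 0.54750079 -0.0699211   0.23367882]
peg0 15 c [ 616.6 -297.5] wh [23.5  9.1] ang 5.1 medz 172.4
[[ 0.60530958  0.61661103  0.62831458]
 [-0.30182773 -0.29781482 -0.29342689]]
peg1 12 c [ 606.6 -195.9] wh [46.1  7.5] ang -3.0 medz 171.8
[[ 0.60009101  0.62389724  0.62924736]
 [-0.20021712 -0.19634386 -0.19292289]]
peg2 32 c [605.4 -97.5] wh [46.8 12.1] ang 4.2 medz 174.1
[[ 0.58576235  0.60750722  0.62668249]
 [-0.10221291 -0.09684086 -0.09263636]]
peg0 few 0
peg1 few 0
peg2 1332 c [606.3 -99.6] wh [47.1  7.7] ang 0.1 medz 171.6
[[ 0.58516299  0.60678847  0.62750648]
 [-0.10244317 -0.09849321 -0.09610716]]
```

>>> {"name": "play_rows", "arguments": {"motion": [0, 0.1, 0.3, 0, 0, 0, 0, 2, 0.1, 0.3, 0, 0, 0, 0, 4, 0.1, 0.3, 0, 0, 0, 0, 6, 0.1, 0.3, 0, 0, 0, 0, 7.3, 0.1, 0.3, 0, 0, 0, 0, 7.3, 0.1, 0.3, 0, 0, 0, 0, 7.3, 0.1, -0.5, 0, 0, 0, 0, 7.3, 0.1, -0.5, 0, 0, 0, 0]}}

```text
time: 6.15
ee_pos: [0.6102, -0.099, 0.2125]
ee_rot: [0.709, 0.705, -0.001, -0.002]
force: [-0.9, 0.0, -2.6]
grip_width: 0.0146
gripper_force: 61.2
```

>>> {"name": "play_rows", "arguments": {"motion": [0, 0, -0.3, 0, 0, 0, 0, 0, 0, -0.6, 0, 0, 0, 0, 0, 0, -0.8, 0, 0, 0, 0, 0, 0, -0.8, 0, 0, 0, 0]}}

```text
time: 6.55
ee_pos: [0.6118, -0.099, 0.2061]
ee_rot: [0.709, 0.705, -0.0, -0.0]
force: [0.1, -0.1, -2.3]
grip_width: 0.0151
gripper_force: 61.4
```

>>> {"name": "play_rows", "arguments": {"motion": [0, 0, -0.2, 0, 0, 0, 0, 0, 0, -0.4, 0, 0, 0, 0, 0, 0, -0.4, 0, 0, 0, 0]}}

```text
time: 6.85
ee_pos: [0.6122, -0.099, 0.2056]
ee_rot: [0.709, 0.705, -0.0, 0.0]
force: [-5.2, 0.1, 8.5]
grip_width: 0.0144
gripper_force: 62.9
```

>>> {"name": "play_rows", "arguments": {"motion": [0, 0, 0.2, 0, 0, 0, 0.3, 0, 0, 0.2, 0, 0, 0, 0.3, 0, 0, 0.2, 0, 0, 0, 0.3, 0, 0, 0.2, 0, 0, 0, 0.3, 0, 0, 1.5, 0, 0, 0, 0.3, 0, 0, 4, 0, 0, 0, 0.3, 0, 0, 8, 0, 0, 0, 1, -5, -3, 8, 0, 0, 0, 1]}}

```text
time: 7.65
ee_pos: [0.5758, -0.1245, 0.2911]
ee_rot: [0.707, 0.707, 0.005, 0.007]
force: [0.5, -1.0, 1.9]
grip_width: 0.0537
gripper_force: 0.0
```

Run:
```python
from h import *
print(read_state()["ee_pos"])
c=grab("scene"); cv2.imwrite("pics/s3.png",cv2.resize(c["color"][150:330,120:320,::-1],None,fx=3,fy=3,interpolation=cv2.INTER_CUBIC))
```

```text
[ 0.575781   -0.12454465  0.29105647]
```

View pics/s3.png

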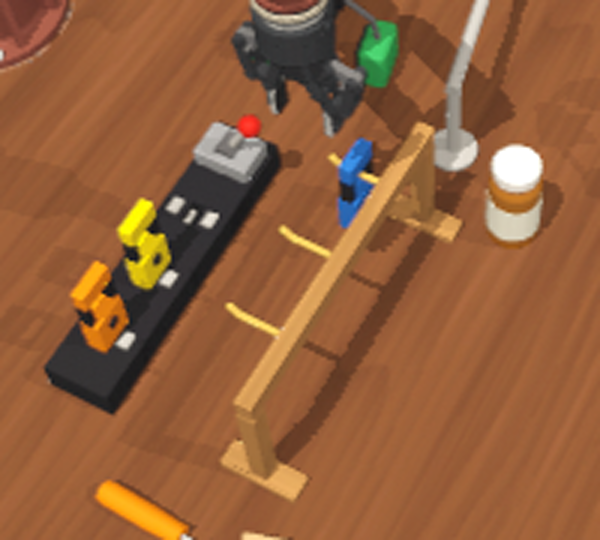

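The crop shows the blue lamp hanging on peg 2 at (355,185). Yellow is next.

>>> {"name": "play_rows", "arguments": {"motion": [-4, -3.5, 0, 0, 0, 0.025, 1, -8, -7, 0, 0, 0, 0.025, 1, -12, -10.5, 0, 0, 0, 0.025, 1, -13, -11.6, 0, 0, 0, 0.025, 1, -13, -11.6, 0, 0, 0, 0.025, 1, -13, -11.6, -4, 0, 0, 0.025, 1, -13, -11.6, -7, 0, 0, 0.025, 1, -13, -11.6, -7, 0, 0, 0.025, 1]}}

```text
time: 8.5
ee_pos: [0.4368, -0.238, 0.2078]
ee_rot: [0.7, 0.714, -0.0, -0.005]
force: [-0.1, 0.3, -1.0]
grip_width: 0.0855
gripper_force: 0.0
```

>>> {"name": "play_rows", "arguments": {"motion": [0, 0, 0, 0, 0, 0, 1, 0, 0, 0, 0, 0, 0, 1]}}

```text
time: 8.7
ee_pos: [0.4407, -0.2411, 0.2145]
ee_rot: [0.7, 0.714, 0.0, 0.002]
force: [-0.7, -0.1, 0.9]
grip_width: 0.0853
gripper_force: 0.0
```

Run:
```python
from h import *
print(read_state()["ee_pos"],read_state()["joint_vel"].round(3))
c=grab("wrist"); W=cloud(c)
for k,y in (("a",-.332),("b",-.247)): rect(slab(W,(.39,.46),(y-.035,y+.035),(.149,.162)),k)
```

```text
[ 0.44072686 -0.24114327  0.21448066] [-0.003 -0.009 -0.007 -0.001 -0.005 -0.   ]
a 474 c [ 433.1 -314.8] wh [15.6 14.7] ang 0.9 medz 153.2
b 2123 c [ 431.8 -245.7] wh [45.9 15.7] ang -89.0 medz 153.5
```

>>> {"name": "play_rows", "arguments": {"motion": [-0.9, -0.45, 0, 0, 0, 0, 1, -0.9, -0.45, -3, 0, 0, 0, 1, -0.9, -0.45, -5.4, 0, 0, 0, 1, -0.9, -0.45, -5.4, 0, 0, 0, 1, -0.9, -0.45, -5.4, 0, 0, 0, 0, -0.9, -0.45, -5.4, 0, 0, 0, 0, -0.9, -0.45, -5.4, 0, 0, 0, 0, -0.9, -0.45, -5.4, 0, 0, 0, 0]}}

```text
time: 9.55
ee_pos: [0.4309, -0.2458, 0.1596]
ee_rot: [0.7, 0.714, 0.0, 0.001]
force: [0.5, 0.4, 0.5]
grip_width: 0.0283
gripper_force: 0.0
```

>>> {"name": "play_rows", "arguments": {"motion": [0, 0, 0, 0, 0, 0, 0, 0, 0, 0.7, 0, 0, 0, 0, 0, 0, 1.4, 0, 0, 0, 0, 0, 0, 2.1, 0, 0, 0, 0, 0, 0, 2.8, 0, 0, 0, 0, 0, 0, 4, 0, 0, 0, 0, 0, 0, 6.1, 0, 0, 0, 0, 0, 0, 6.1, 0, 0, 0, 0]}}

```text
time: 10.35
ee_pos: [0.4322, -0.2469, 0.2236]
ee_rot: [0.7, 0.714, 0.0, 0.004]
force: [0.7, -0.3, -2.6]
grip_width: 0.0147
gripper_force: 61.2
```

>>> {"name": "play_rows", "arguments": {"motion": [4, 1, 0, 0, 0, 0, 0, 8, 3, 0, 0, 0, -0.025, 0, 10.7, 4.7, 0, 0, 0, -0.025, 0, 10.7, 4.7, 0, 0, 0, -0.025, 0, 10.7, 4.7, 0, 0, 0, -0.025, 0, 10.7, 4.7, 0, 0, 0, -0.025, 0]}}

```text
time: 10.95
ee_pos: [0.5362, -0.1984, 0.2187]
ee_rot: [0.709, 0.705, -0.001, -0.001]
force: [-0.6, -0.1, -1.3]
grip_width: 0.0145
gripper_force: 61.2
```

Run:
```python
from h import *
print(read_state()["ee_pos"],read_state()["ee_rot"])
c=grab("scene"); W=cloud(c); m=masks(c)["yellow"]&(W[...,2]>.03)&(W[...,0]>.5)&(W[...,0]<.57)
p=W[m]; print(len(p),np.percentile(p,[1,99],axis=0))
c=grab("wrist"); W=cloud(c)
p=slab(W,(.57,.63),(-.23,-.17),(.16,.19)); rect(p,"peg1"); print(np.percentile(p[:,:2],[5,50,95],axis=0).T)
```

```text
[ 0.53615633 -0.1984072   0.2187291 ] [ 7.08965378e-01  7.05242813e-01 -5.25168086e-04 -6.26493373e-04]
205 [[ 0.52770798 -0.22515549  0.10163272]
 [ 0.55094737 -0.18099334  0.21790058]]
peg1 1408 c [ 606.1 -199.8] wh [47.7  8.5] ang -0.4 medz 171.5
[[ 0.58465223  0.60702654  0.62774643]
 [-0.20283389 -0.19851045 -0.19610784]]
```

>>> {"name": "play_rows", "arguments": {"motion": [0, -0.1, 0.1, 0, 0, 0, 0, 2, -0.1, 0.1, 0, 0, 0, 0, 4, -0.1, 0.1, 0, 0, 0, 0, 6, -0.1, 0.1, 0, 0, 0, 0, 7.5, -0.1, 0.1, 0, 0, 0, 0, 7.5, -0.1, 0, 0, 0, 0, 0, 7.5, -0.1, -0.8, 0, 0, 0, 0, 7.5, -0.1, -1.3, 0, 0, 0, 0]}}

```text
time: 11.85
ee_pos: [0.6108, -0.1992, 0.2052]
ee_rot: [0.709, 0.705, -0.0, -0.001]
force: [-0.8, -0.0, -2.4]
grip_width: 0.0145
gripper_force: 61.2
```

>>> {"name": "play_rows", "arguments": {"motion": [0, 0, -0.2, 0, 0, 0, 0, 0, 0, -0.4, 0, 0, 0, 0, 0, 0, -0.4, 0, 0, 0, 0]}}

```text
time: 12.15
ee_pos: [0.6111, -0.1992, 0.2033]
ee_rot: [0.709, 0.705, -0.001, -0.001]
force: [-3.6, 0.2, 3.1]
grip_width: 0.0148
gripper_force: 62.1
```

>>> {"name": "play_rows", "arguments": {"motion": [0, 0, 0, 0, 0, 0, 0.3, 0, 0, 0, 0, 0, 0, 0.3, 0, 0, 0, 0, 0, 0, 0.3, 0, 0, 0, 0, 0, 0, 0.3, 0, 0, 1.5, 0, 0, 0, 0.3, 0, 0, 4, 0, 0, 0, 0.3, 0, 0, 8, 0, 0, 0, 1, 0, 0, 8, 0, 0, 0, 1]}}

```text
time: 12.95
ee_pos: [0.6159, -0.2008, 0.2914]
ee_rot: [0.709, 0.705, 0.003, 0.007]
force: [0.3, -1.0, 1.2]
grip_width: 0.054
gripper_force: 0.0
```

>>> {"name": "play_rows", "arguments": {"motion": [-4, -3.5, 0, 0, 0, 0.025, 1, -8, -7, 0, 0, 0, 0.025, 1, -12, -10.5, 0, 0, 0, 0.025, 1, -16, -12, 0, 0, 0, 0.025, 1, -17.8, -13.2, 0, 0, 0, 0.025, 1, -17.8, -13.2, -4, 0, 0, 0.025, 1, -17.8, -13.2, -8, 0, 0, 0.025, 1, -17.8, -13.2, -8, 0, 0, 0.025, 1]}}

```text
time: 13.75
ee_pos: [0.4306, -0.3283, 0.1967]
ee_rot: [0.7, 0.714, 0.0, -0.006]
force: [-0.9, 1.2, -1.6]
grip_width: 0.085
gripper_force: 0.0
```

Run:
```python
from h import *
c=grab("wrist"); W=cloud(c)
rect(slab(W,(.39,.46),(-.372,-.297),(.149,.162)),"a")
print(read_state()["ee_pos"],read_state()["joint_vel"].round(3))
c=grab("scene"); W=cloud(c); m=masks(c)["yellow"]&(W[...,2]>.03)&(W[...,0]>.56)
p=W[m]; print(len(p),np.percentile(p,[1,50,99],axis=0))
```

```text
a 2567 c [ 433.6 -330.6] wh [45.6 16. ] ang -88.2 medz 153.5
[ 0.43234977 -0.32963637  0.19981378] [ 0.01  -0.036 -0.084 -0.001 -0.001 -0.   ]
192 [[ 0.60162404 -0.22694125  0.09278992]
 [ 0.61650794 -0.21141905  0.18262304]
 [ 0.62439607 -0.18055377  0.20181603]]
```

>>> {"name": "play_rows", "arguments": {"motion": [0.1, 0, 0, 0, 0, 0, 1, 0.1, 0, -2.5, 0, 0, 0, 1, 0.1, 0, -4.1, 0, 0, 0, 1, 0.1, 0, -4.1, 0, 0, 0, 0, 0.1, 0, -4.1, 0, 0, 0, 0, 0.1, 0, -4.1, 0, 0, 0, 0, 0.1, 0, -4.1, 0, 0, 0, 0, 0.1, 0, -4.1, 0, 0, 0, 0]}}

```text
time: 14.65
ee_pos: [0.4354, -0.3319, 0.1628]
ee_rot: [0.7, 0.714, -0.001, 0.001]
force: [-0.3, -1.9, 0.0]
grip_width: 0.0145
gripper_force: 58.4
```

>>> {"name": "play_rows", "arguments": {"motion": [0, 0, 0, 0, 0, 0, 0, 0, 0, 0.7, 0, 0, 0, 0, 0, 0, 1.4, 0, 0, 0, 0, 0, 0, 2.1, 0, 0, 0, 0, 0, 0, 2.8, 0, 0, 0, 0, 0, 0, 4, 0, 0, 0, 0, 0, 0, 6.1, 0, 0, 0, 0, 0, 0, 6.1, 0, 0, 0, 0]}}

```text
time: 15.45
ee_pos: [0.4373, -0.3332, 0.2271]
ee_rot: [0.7, 0.714, 0.0, 0.004]
force: [0.2, -0.9, -1.6]
grip_width: 0.0144
gripper_force: 61.2
```

>>> {"name": "play_rows", "arguments": {"motion": [4, 1, 0, 0, 0, 0, 0, 8, 2.5, 0, 0, 0, -0.025, 0, 10.7, 3.1, 0, 0, 0, -0.025, 0, 10.7, 3.1, 0, 0, 0, -0.025, 0, 10.7, 3.1, 0, 0, 0, -0.025, 0, 10.7, 3.1, 0, 0, 0, -0.025, 0]}}

```text
time: 16.05
ee_pos: [0.5412, -0.3002, 0.2218]
ee_rot: [0.709, 0.705, -0.0, -0.001]
force: [-0.3, -0.1, -2.4]
grip_width: 0.0148
gripper_force: 61.1
```

Run:
```python
from h import *
print(read_state()["ee_pos"],read_state()["ee_rot"])
c=grab("scene"); W=cloud(c); m=masks(c)["orange"]&(W[...,2]>.03)&(W[...,0]>.5)&(W[...,0]<.57)&(W[...,1]>-.4)
p=W[m]; print(len(p),np.percentile(p,[1,99],axis=0))
c=grab("wrist"); W=cloud(c)
p=slab(W,(.57,.63),(-.33,-.27),(.16,.19)); rect(p,"peg0"); print(np.percentile(p[:,:2],[5,50,95],axis=0).T)
```

```text
[ 0.54123903 -0.3002324   0.22180906] [ 7.08988764e-01  7.05219414e-01 -3.34168646e-04 -6.31025872e-04]
186 [[ 0.53140001 -0.32515862  0.10698413]
 [ 0.55396294 -0.28192338  0.21621056]]
peg0 1341 c [ 605.9 -299.5] wh [48.2  7.6] ang -0.2 medz 171.5
[[ 0.58422947  0.60649768  0.62777941]
 [-0.30256705 -0.2984599  -0.2961323 ]]
```

>>> {"name": "play_rows", "arguments": {"motion": [0, 0.1, 0.1, 0, 0, 0, 0, 2, 0.1, 0.1, 0, 0, 0, 0, 4, 0.1, 0.1, 0, 0, 0, 0, 6, 0.1, 0.1, 0, 0, 0, 0, 7, 0.1, 0.1, 0, 0, 0, 0, 7, 0.1, 0, 0, 0, 0, 0, 7, 0.1, -0.8, 0, 0, 0, 0, 7, 0.1, -1.3, 0, 0, 0, 0]}}

```text
time: 16.95
ee_pos: [0.6108, -0.2991, 0.2081]
ee_rot: [0.709, 0.705, -0.0, -0.001]
force: [-0.1, -0.5, -2.1]
grip_width: 0.0149
gripper_force: 61.2
```

>>> {"name": "play_rows", "arguments": {"motion": [0, 0, -0.2, 0, 0, 0, 0, 0, 0, -0.4, 0, 0, 0, 0, 0, 0, -0.4, 0, 0, 0, 0]}}

```text
time: 17.25
ee_pos: [0.6112, -0.2991, 0.2065]
ee_rot: [0.709, 0.705, -0.0, -0.001]
force: [-3.2, 1.6, 3.5]
grip_width: 0.0147
gripper_force: 62.0
```

>>> {"name": "play_rows", "arguments": {"motion": [0, 0, 0, 0, 0, 0, 0.3, 0, 0, 0, 0, 0, 0, 0.3, 0, 0, 0, 0, 0, 0, 0.3, 0, 0, 0, 0, 0, 0, 0.3, 0, 0, 1.5, 0, 0, 0, 0.3, 0, 0, 4, 0, 0, 0, 0.3, 0, 0, 8, 0, 0, 0, 1, 0, 0, 10, 0, 0, 0, 1]}}

```text
time: 18.05
ee_pos: [0.6136, -0.3, 0.3109]
ee_rot: [0.709, 0.705, 0.001, 0.003]
force: [0.1, -0.6, 1.6]
grip_width: 0.0538
gripper_force: 0.0
```

>>> {"name": "play_rows", "arguments": {"motion": [-2, 4.5, 0, 0, 0, 0, 1, -4, 9, 0, 0, 0, 0, 1, -6, 13.5, 0, 0, 0, 0, 1, -8, 18, 0, 0, 0, 0, 1, -10, 22.5, 0, 0, 0, 0, 1, -12, 27, 0, 0, 0, 0, 1, -14, 31.5, 0, 0, 0, 0, 1, -16, 36, 0, 0, 0, 0, 1]}}

```text
time: 18.85
ee_pos: [0.4515, 0.0624, 0.3069]
ee_rot: [0.709, 0.705, 0.001, 0.001]
force: [0.5, 0.9, -0.1]
grip_width: 0.0852
gripper_force: 0.0
```

Run:
```python
from h import *
print(read_state()["ee_pos"])
for n in ("wrist","scene","side"):
    c=grab(n); W=cloud(c); print(n)
    if n=="scene": cv2.imwrite("pics/s4.png",cv2.resize(c["color"][60:340,110:370,::-1],None,fx=2.1,fy=2.1,interpolation=cv2.INTER_CUBIC))
    h=cv2.cvtColor(np.ascontiguousarray(c["color"]),cv2.COLOR_RGB2HSV)
    for k,x,y in (("A",.375,.34),("B",.432,.135)):
        p=W[(h[...,2]<75)&(h[...,1]<90)]; p=p[np.isfinite(p[:,0])]
        p=p[(abs(p[:,0]-x)<.08)&(abs(p[:,1]-y)<.08)&(p[:,2]>.126)&(p[:,2]<.145)]; rect(p,k)
```

```text
[0.45148033 0.06235581 0.30688106]
wrist
A few 0
B 2239 c [432.7 132.6] wh [63.8 24. ] ang 12.8 medz 135.6
scene
A 82 c [378.7 319.1] wh [64.8 25.6] ang -13.1 medz 134.8
B 101 c [435.  128.8] wh [63.2 28.3] ang 9.4 medz 134.3
side
A 161 c [376.2 329.2] wh [62.8 25.7] ang -10.3 medz 137.6
B 127 c [433.3 138.1] wh [59.7 25.4] ang 17.3 medz 137.1
```

View pics/s4.png

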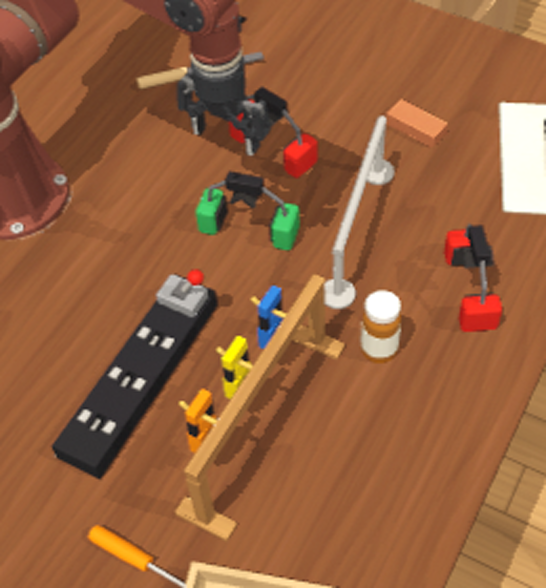

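All three lamps hang on their pegs, at (200,420), (235,365) and (270,318) in the crop. The green muffs at (245,188) are now at (0.4327, 0.1326), angle 12.8°. I'll turn the gripper and go over them.

>>> {"name": "play_rows", "arguments": {"motion": [-1, 2, 0, 0, 0, -0.148, 1, -1.9, 4, 0, 0, 0, -0.296, 1, -1.9, 7, 0, 0, 0, -0.444, 1, -1.9, 7, 0, 0, 0, -0.592, 1, -1.9, 7, 0, 0, 0, -0.74, 1, -1.9, 7, 0, 0, 0, -0.888, 1, -1.9, 7, 0, 0, 0, -1.036, 1, -1.9, 7, 0, 0, 0, -1.184, 1]}}

```text
time: 19.8
ee_pos: [0.4343, 0.1296, 0.3062]
ee_rot: [0.983, 0.186, 0.001, 0.0]
force: [-1.1, -0.6, 0.2]
grip_width: 0.085
gripper_force: 0.0
```

>>> {"name": "play_rows", "arguments": {"motion": [0, 0, -4, 0, 0, -0.148, 1, 0, 0, -8, 0, 0, -0.158, 1, 0, 0, -8, 0, 0, -0.158, 1, 0, 0, -8, 0, 0, -0.158, 1]}}

```text
time: 20.2
ee_pos: [0.4336, 0.13, 0.2257]
ee_rot: [0.994, 0.111, -0.0, 0.0]
force: [-0.3, -0.2, 0.8]
grip_width: 0.0855
gripper_force: 0.0
```

```bash
cat >> h.py <<'E'
def yaw():
    from scipy.spatial.transform import Rotation as R
    y=R.from_quat(read_state()["ee_rot"]).as_matrix()[:,1]; return np.degrees(np.arctan2(y[1],y[0]))
def crown(n,x,y,z=(.126,.145)):
    c=grab(n); W=cloud(c); h=cv2.cvtColor(np.ascontiguousarray(c["color"]),cv2.COLOR_RGB2HSV)
    p=W[(h[...,2]<75)&(h[...,1]<90)]; p=p[np.isfinite(p[:,0])]
    rect(p[(abs(p[:,0]-x)<.06)&(abs(p[:,1]-y)<.06)&(p[:,2]>z[0])&(p[:,2]<z[1])],n)
E
python3 - <<'E'
from h import *
print(read_state()["ee_pos"],yaw(),read_state()["q"].round(2)); crown("wrist",.433,.133)
E
```

```text
[0.4335916  0.12998991 0.22570561] -77.22780153853225 [ 0.14 -0.13  2.03 -0.    1.24  1.48]
wrist 3438 c [433.6 132.4] wh [63.6 23.9] ang 13.2 medz 135.6
```

>>> {"name": "play_rows", "arguments": {"motion": [0, 0.25, -3, 0, 0, 0.007, 1, 0, 0.25, -6, 0, 0, 0.007, 1, 0, 0.25, -8.4, 0, 0, 0.007, 1, 0, 0.25, -8.4, 0, 0, 0.007, 0, 0, 0.25, -8.4, 0, 0, 0.007, 0, 0, 0.25, -8.4, 0, 0, 0.007, 0, 0, 0.25, -8.4, 0, 0, 0.007, 0, 0, 0.25, -8.4, 0, 0, 0.007, 0]}}

```text
time: 21.05
ee_pos: [0.4352, 0.1332, 0.1437]
ee_rot: [0.993, 0.115, 0.002, 0.0]
force: [-0.5, -1.8, 5.8]
grip_width: 0.0231
gripper_force: 60.4
```

>>> {"name": "play_rows", "arguments": {"motion": [0, 0, 0, 0, 0, 0, 0, 0, 0, 1, 0, 0, 0, 0, 0, 0, 4, 0, 0, 0, 0, 0, 0, 8, 0, 0, 0, 0, 0, 0, 12, 0, 0, 0, 0, 0, 0, 16, 0, 0, 0, 0, 0, 0, 17, 0, 0, 0, 0, 0, 0, 17, 0, 0, 0, 0]}}

```text
time: 21.85
ee_pos: [0.4338, 0.1335, 0.3131]
ee_rot: [0.993, 0.115, 0.002, -0.0]
force: [0.6, 0.1, -3.0]
grip_width: 0.0226
gripper_force: 59.4
```

>>> {"name": "play_rows", "arguments": {"motion": [3, 0.4, 0, 0, 0, 0, 0, 7, 0.9, 0, 0, 0, -0.01, 0, 11, 1.3, 0, 0, 0, -0.02, 0, 15, 1.8, 0, 0, 0, -0.02, 0, 18, 2.2, 0, 0, 0, -0.02, 0, 19, 2.35, 0, 0, 0, -0.02, 0, 19, 2.35, 0, 0, 0, -0.02, 0, 19, 2.35, 0, 0, 0, -0.02, 0]}}

```text
time: 22.65
ee_pos: [0.6213, 0.1566, 0.3087]
ee_rot: [0.994, 0.105, -0.003, 0.0]
force: [0.3, 0.1, -2.6]
grip_width: 0.023
gripper_force: 59.3
```

Run:
```python
from h import *
print(read_state()["ee_pos"],yaw())
for n in ("scene","side","wrist"):
    c=grab(n); W=cloud(c); hsv=cv2.cvtColor(np.ascontiguousarray(c["color"]),cv2.COLOR_RGB2HSV)
    cr=c["color"]
    m=(hsv[...,1]<60)&np.isfinite(W[...,0])&(W[...,2]>.125)&(W[...,2]<.145)&(W[...,0]>.56)&(W[...,0]<.67)&(W[...,1]>.05)&(W[...,1]<.38)
    t=W[m]; print(n,len(t))
    if len(t)>20:
        l=cv2.fitLine(t[:,:2].astype(np.float32),cv2.DIST_HUBER,0,.01,.01).ravel(); print(l.round(4), [round(float(l[2]+(y-l[3])*l[0]/l[1]),4) for y in (.157,.275)], t[:,1].min(),t[:,1].max())
    if n=="side": cv2.imwrite("pics/s5.png",cv2.resize(cr[150:330,180:360,::-1],None,fx=3,fy=3,interpolation=cv2.INTER_CUBIC))
```

```text
[0.62126267 0.15662143 0.30869938] -77.9176244782501
scene 270
[ 0.203  -0.9792  0.6022  0.2685] [0.6253, 0.6008] 0.06211945486578873 0.36869088194433947
side 372
[ 0.2045 -0.9789  0.6068  0.2333] [0.6228, 0.5981] 0.066077831934545 0.373842674362332
wrist 5727
[ 0.2052 -0.9787  0.6074  0.2414] [0.6251, 0.6004] 0.06601820550548347 0.372011892989674
```

View pics/s5.png

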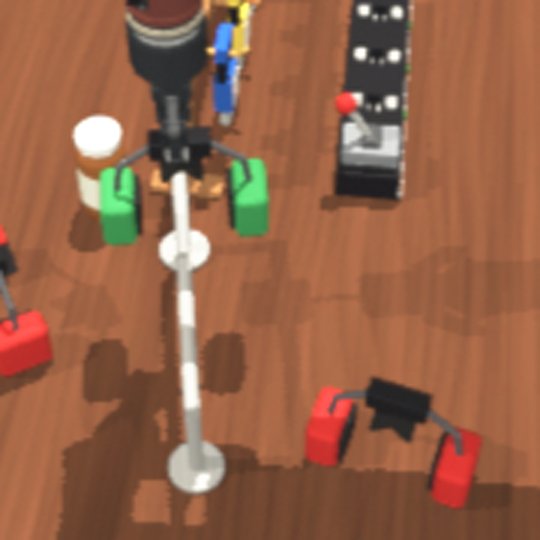

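The green arch is over the rail, at (180,190) in the crop, with a cup on each side and clear of the jar. I'll lower it.

>>> {"name": "play_rows", "arguments": {"motion": [0.3, 0, 0, 0, 0, 0, 0, 0.3, 0, -3, 0, 0, 0, 0, 0.3, 0, -6, 0, 0, 0, 0, 0.3, 0, -9, 0, 0, 0, 0, 0.3, 0, -11, 0, 0, 0, 0, 0.3, 0, -12.3, 0, 0, 0, 0, 0.3, 0, -12.7, 0, 0, 0, 0, 0.3, 0, -12.7, 0, 0, 0, 0]}}

```text
time: 23.6
ee_pos: [0.6263, 0.1568, 0.1846]
ee_rot: [0.994, 0.105, 0.0, 0.0]
force: [-0.5, 0.5, -2.6]
grip_width: 0.023
gripper_force: 59.2
```

>>> {"name": "play_rows", "arguments": {"motion": [0, 0, -0.2, 0, 0, 0, 0, 0, 0, -0.4, 0, 0, 0, 0, 0, 0, -0.4, 0, 0, 0, 0]}}

```text
time: 23.9
ee_pos: [0.6266, 0.1569, 0.1811]
ee_rot: [0.994, 0.105, 0.001, -0.0]
force: [0.2, -1.3, -2.4]
grip_width: 0.0225
gripper_force: 59.2
```

>>> {"name": "play_rows", "arguments": {"motion": [-0.2, 0, -0.2, 0, 0, 0, 0, -0.2, 0, -0.4, 0, 0, 0, 0, -0.2, 0, -0.6, 0, 0, 0, 0, -0.2, 0, -0.6, 0, 0, 0, 0]}}

```text
time: 24.3
ee_pos: [0.6255, 0.1571, 0.1769]
ee_rot: [0.994, 0.105, 0.002, -0.0]
force: [-0.5, 0.4, 5.5]
grip_width: 0.0227
gripper_force: 60.3
```

>>> {"name": "play_rows", "arguments": {"motion": [0, 0, 0, 0, 0, 0, 0.4, 0, 0, 0, 0, 0, 0, 0.5, 0, 0, 0, 0, 0, 0, 0.6, 0, 0, 0, 0, 0, 0, 0.6, 0, 0, 1.5, 0, 0, 0, 0.6, 0, 0, 5, 0, 0, 0, 0.6, 0, 0, 10, 0, 0, 0, 1, 0, 0, 13, 0, 0, 0, 1]}}

```text
time: 25.1
ee_pos: [0.6255, 0.157, 0.3098]
ee_rot: [0.994, 0.105, 0.003, -0.0]
force: [0.5, 0.4, 0.6]
grip_width: 0.0779
gripper_force: 0.0
```

Run:
```python
from h import *
print(read_state()["ee_pos"],yaw(),read_state()["q"].round(2))
crown("wrist",.6245,.157,(.155,.18)); crown("side",.376,.33); crown("scene",.376,.33)
c=grab("side");cv2.imwrite("pics/s6.png",cv2.resize(c["color"][150:330,180:360,::-1],None,fx=3,fy=3,interpolation=cv2.INTER_CUBIC))
```

```text
[0.62549194 0.1570116  0.30984618] -77.92062959701475 [ 0.14  0.22  1.51 -0.    1.41  1.5 ]
wrist 2301 c [624.2 156.8] wh [63.2 23.7] ang 12.4 medz 168.9
side 159 c [375.9 328.6] wh [63.1 22.8] ang -14.9 medz 138.3
scene 81 c [377.3 319.9] wh [64.3 26.1] ang -11.1 medz 133.6
```

View pics/s6.png

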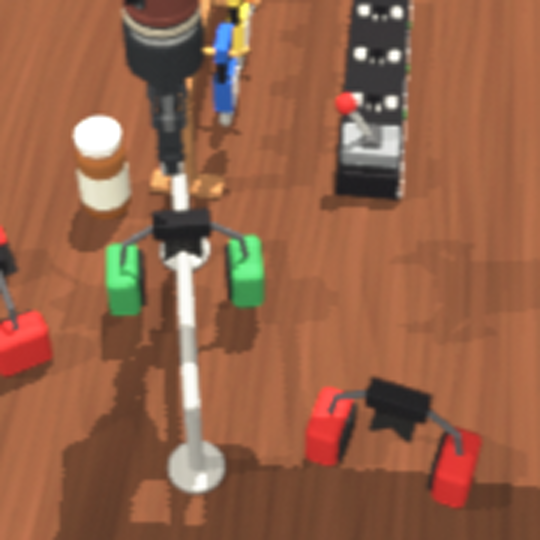

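The green muffs are seated on the rail, at (180,250) in the crop, at the predicted height. Red muffs_a is at (395,430), still unmoved. I'll go over it.

>>> {"name": "play_rows", "arguments": {"motion": [-3.5, 2.4, 0, 0, 0, -0.07, 1, -7, 4.8, 0, 0, 0, -0.14, 1, -10.5, 7.2, 0, 0, 0, -0.21, 1, -14, 9.6, 0, 0, 0, -0.28, 1, -17.5, 12, 0, 0, 0, -0.35, 1, -21, 14.4, 0, 0, 0, -0.42, 1, -24.9, 16.8, 0, 0, 0, -0.44, 1, -24.9, 16.8, -5, 0, 0, -0.44, 1]}}

```text
time: 26.1
ee_pos: [0.3747, 0.3296, 0.2599]
ee_rot: [0.994, -0.112, 0.004, -0.005]
force: [1.7, 0.5, 0.3]
grip_width: 0.0852
gripper_force: 0.0
```

>>> {"name": "play_rows", "arguments": {"motion": [0, 0, -1, 0, 0, 0, 1, 0, 0, -3, 0, 0, 0, 1, 0, 0, -3, 0, 0, 0, 1, 0, 0, -3, 0, 0, 0, 1]}}

```text
time: 26.5
ee_pos: [0.3752, 0.3241, 0.2238]
ee_rot: [0.993, -0.115, -0.001, 0.001]
force: [-0.6, 0.4, -0.1]
grip_width: 0.0854
gripper_force: 0.0
```

Run:
```python
from h import *
print(read_state()["ee_pos"],yaw(),read_state()["q"].round(2)); crown("wrist",.376,.325)
```

```text
[0.37524351 0.3240577  0.22384723] -103.19950485837863 [ 0.57 -0.03  1.94 -0.    1.23  2.37]
wrist 2883 c [376.9 325.2] wh [63.4 24. ] ang -13.5 medz 135.6
```

>>> {"name": "play_rows", "arguments": {"motion": [0.15, 0.1, -3, 0, 0, -0.005, 1, 0.15, 0.1, -6, 0, 0, -0.005, 1, 0.15, 0.1, -8.2, 0, 0, -0.005, 1, 0.15, 0.1, -8.2, 0, 0, -0.005, 0, 0.15, 0.1, -8.2, 0, 0, -0.005, 0, 0.15, 0.1, -8.2, 0, 0, -0.005, 0, 0.15, 0.1, -8.2, 0, 0, -0.005, 0, 0.15, 0.1, -8.2, 0, 0, -0.005, 0]}}

```text
time: 27.35
ee_pos: [0.378, 0.3263, 0.1444]
ee_rot: [0.993, -0.117, 0.002, -0.001]
force: [-1.2, -2.2, 5.6]
grip_width: 0.0229
gripper_force: 60.0
```

>>> {"name": "play_rows", "arguments": {"motion": [0, 0, 0, 0, 0, 0, 0, 0, 0, 1, 0, 0, 0, 0, 0, 0, 4, 0, 0, 0, 0, 0, 0, 8, 0, 0, 0, 0, 0, 0, 12, 0, 0, 0, 0, 0, 0, 16, 0, 0, 0, 0, 0, 0, 18, 0, 0, 0, 0, 0, 0, 18, 0, 0, 0, 0]}}

```text
time: 28.15
ee_pos: [0.3781, 0.3271, 0.3269]
ee_rot: [0.993, -0.117, 0.003, -0.003]
force: [0.5, -0.2, -1.2]
grip_width: 0.0226
gripper_force: 59.4
```

>>> {"name": "play_rows", "arguments": {"motion": [3, -0.7, 0, 0, 0, 0.06, 0, 7, -1.7, 0, 0, 0, 0.13, 0, 11, -2.7, 0, 0, 0, 0.2, 0, 15, -3.7, 0, 0, 0, 0.28, 0, 19, -4.7, 0, 0, 0, 0.36, 0, 22.2, -5.5, 0, 0, 0, 0.443, 0, 22.2, -5.5, 0, 0, 0, 0.443, 0, 22.2, -5.5, 0, 0, 0, 0.443, 0]}}

```text
time: 28.95
ee_pos: [0.5977, 0.2702, 0.3189]
ee_rot: [0.995, 0.103, -0.003, 0.0]
force: [-0.6, 0.7, -2.2]
grip_width: 0.0224
gripper_force: 59.4
```

>>> {"name": "play_rows", "arguments": {"motion": [0, 0, -2, 0, 0, 0, 0, 0, 0, -2, 0, 0, 0, 0, 0, 0, -2, 0, 0, 0, 0]}}

```text
time: 29.25
ee_pos: [0.5967, 0.2711, 0.3009]
ee_rot: [0.995, 0.105, -0.002, 0.0]
force: [0.3, 1.4, -2.7]
grip_width: 0.0227
gripper_force: 59.3
```

Run:
```python
from h import *
print(read_state()["ee_pos"],yaw())
c=grab("side");cv2.imwrite("pics/s7.png",cv2.resize(c["color"][150:330,150:330,::-1],None,fx=3,fy=3,interpolation=cv2.INTER_CUBIC))
```

```text
[0.59671544 0.27113832 0.30088081] -77.99107733186722
```

View pics/s7.png

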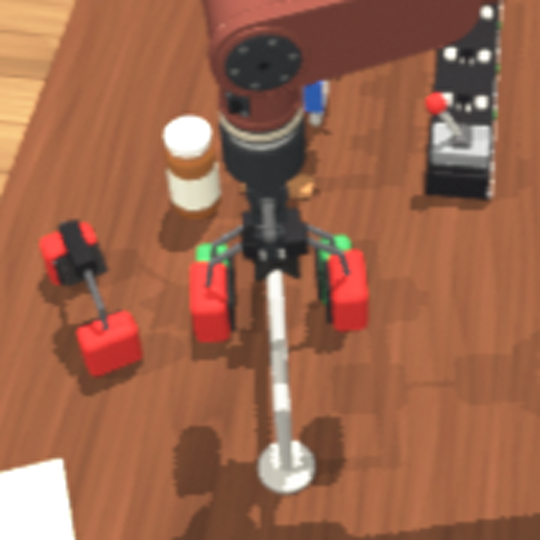

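The red arch is over the rail at (275,250) in the crop, aligned with it and clear of the green pair. I'll lower it.

>>> {"name": "play_rows", "arguments": {"motion": [0.3, 0, -1, 0, 0, 0, 0, 0.3, 0, -3, 0, 0, 0, 0, 0.3, 0, -6, 0, 0, 0, 0, 0.3, 0, -9, 0, 0, 0, 0, 0.3, 0, -11, 0, 0, 0, 0, 0.3, 0, -11.6, 0, 0, 0, 0, 0.3, 0, -11.6, 0, 0, 0, 0]}}

```text
time: 30.0
ee_pos: [0.6011, 0.2707, 0.1852]
ee_rot: [0.995, 0.104, -0.001, 0.0]
force: [0.2, -0.2, -2.3]
grip_width: 0.0225
gripper_force: 59.3
```

>>> {"name": "play_rows", "arguments": {"motion": [0, 0, -0.2, 0, 0, 0, 0, 0, 0, -0.4, 0, 0, 0, 0, 0, 0, -0.6, 0, 0, 0, 0, 0, 0, -0.6, 0, 0, 0, 0]}}

```text
time: 30.4
ee_pos: [0.6019, 0.2709, 0.1809]
ee_rot: [0.995, 0.104, 0.0, -0.0]
force: [-0.5, -0.2, -2.5]
grip_width: 0.0224
gripper_force: 59.3
```

>>> {"name": "play_rows", "arguments": {"motion": [0, 0, -0.2, 0, 0, 0, 0, 0, 0, -0.4, 0, 0, 0, 0, 0, 0, -0.5, 0, 0, 0, 0, 0, 0, -0.5, 0, 0, 0, 0]}}

```text
time: 30.8
ee_pos: [0.6018, 0.271, 0.1781]
ee_rot: [0.995, 0.104, 0.0, -0.0]
force: [-2.6, -1.2, 8.9]
grip_width: 0.0225
gripper_force: 60.8
```

>>> {"name": "play_rows", "arguments": {"motion": [0, 0, 0, 0, 0, 0, 0.4, 0, 0, 0, 0, 0, 0, 0.5, 0, 0, 0, 0, 0, 0, 0.6, 0, 0, 0, 0, 0, 0, 0.6, 0, 0, 1.5, 0, 0, 0, 0.6, 0, 0, 5, 0, 0, 0, 0.6, 0, 0, 10, 0, 0, 0, 0.6, 0, 0, 14, 0, 0, 0, 0.6]}}

```text
time: 31.6
ee_pos: [0.602, 0.2709, 0.319]
ee_rot: [0.995, 0.104, 0.001, -0.0]
force: [0.3, 0.2, -0.0]
grip_width: 0.0511
gripper_force: 0.0
```

>>> {"name": "play_rows", "arguments": {"motion": [-4, 0, 2, 0, 0, 0, 1, -8, 0, 2, 0, 0, 0, 1, -12, 0, 2, 0, 0, 0, 1, -16, 0, 2, 0, 0, 0, 1, -20, 0, 2, 0, 0, 0, 1, -20, 0, 2, 0, 0, 0, 1, -20, 0, 2, 0, 0, 0, 1, -20, 0, 2, 0, 0, 0, 1]}}

```text
time: 32.4
ee_pos: [0.4027, 0.271, 0.3364]
ee_rot: [0.995, 0.104, 0.001, -0.0]
force: [0.7, 0.1, 0.8]
grip_width: 0.0856
gripper_force: 0.0
```

Run:
```python
from h import *
print(read_state()["ee_pos"],read_state()["time"],read_state()["force"])
for n in ("scene","side"):
    c=grab(n)
    if n=="scene": cv2.imwrite("pics/s8.png",cv2.resize(c["color"][60:340,110:370,::-1],None,fx=2.1,fy=2.1,interpolation=cv2.INTER_CUBIC))
    else: cv2.imwrite("pics/s9.png",cv2.resize(c["color"][110:330,150:350,::-1],None,fx=2.7,fy=2.7,interpolation=cv2.INTER_CUBIC))
crown("side",.6245,.157,(.155,.18)); crown("side",.6005,.271,(.155,.18));
```

```text
[0.40274448 0.27096705 0.33639086] 32.4 [0.6714155  0.11047825 0.75886106]
side 151 c [622.9 161.4] wh [58.9 27.6] ang 7.3 medz 170.2
side 167 c [598.7 274.7] wh [61.3 25.2] ang 16.4 medz 170.3
```

View pics/s8.png

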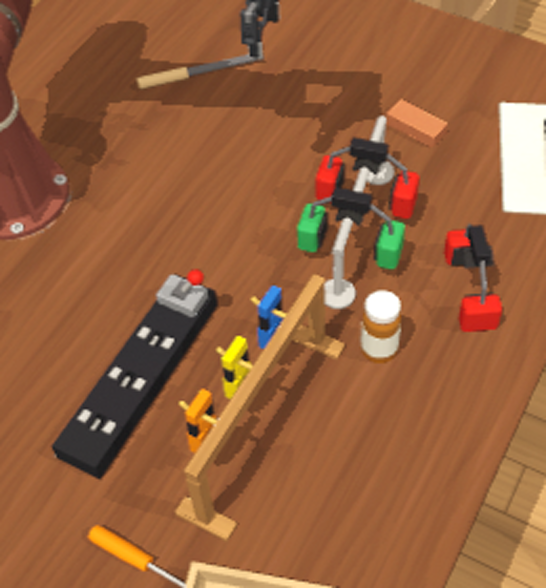

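View pics/s9.png

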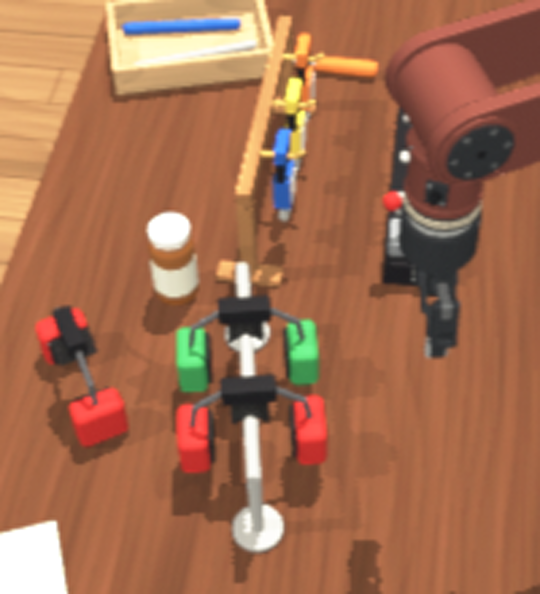

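Both views show the lever off with its ball at (195,278), three lamps on three pegs, and both muffs astride the rail at (350,205) and (370,152). I'll let things settle briefly, then hand in.

>>> {"name": "play_rows", "arguments": {"motion": [0, 0, 0, 0, 0, 0, 1, 0, 0, 0, 0, 0, 0, 1, 0, 0, 0, 0, 0, 0, 1, 0, 0, 0, 0, 0, 0, 1, 0, 0, 0, 0, 0, 0, 1, 0, 0, 0, 0, 0, 0, 1, 0, 0, 0, 0, 0, 0, 1, 0, 0, 0, 0, 0, 0, 1]}}

```text
time: 33.4
ee_pos: [0.4016, 0.2708, 0.3353]
ee_rot: [0.995, 0.104, -0.0, -0.0]
force: [0.3, 0.8, -0.7]
grip_width: 0.0855
gripper_force: 0.0
```

Run:
```python
from h import *
crown("side",.6245,.157,(.155,.18)); crown("side",.6005,.271,(.155,.18)); 
print(job.close_job())
```

```text
side 146 c [623.6 161. ] wh [59.  25.9] ang 12.4 medz 170.6
side 160 c [598.5 273.4] wh [61.5 25.8] ang 13.0 medz 171.1
the job is handed in; nothing more can be done
None
```

The job is handed in, with no verdict returned: the lever was pushed off first, then all three lamps hung one to a peg, then both ear defenders draped over the rail; the jar, screwdriver and stone were not touched.

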